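# Put three bisque pots on their own drip tiles

## Task

Before the kiln is loaded, put each clay pot on the drip tile that has the shape of its foot: the round cup on the round tile, the square bottle on the square tile, the oblong dish on the oblong tile, each centred, upright and turned so that its sides run along the tile's sides. Every tile is taken by the wrong pot, so park one pot on the middle of the empty banding wheel, let go of it there, and shift the others round one at a time. Set the pots down rather than dropping them, never tip one over, and leave the kiln prop, the glaze jar and the wooden batten where they are.

Things in the scene. Friction and masses are not known exactly. Their poses are not given: they have to be found in the camera images.
- cup: round straight-sided terracotta cup without handle, open at the top: 60 mm outside diameter, 72 mm high, wall 4 mm. Origin: centre of the underside, z up. Starts upright on the square tile. Weighs 0.13 to 0.25 kg
- bottle: square terracotta bottle: body 54 x 54 mm and 60 mm high, on it a round neck (34 mm diameter lip) whose top is 73 mm above the foot. Origin: centre of the underside, z up, x and y square to the body's sides. Starts upright on the oblong tile. Weighs 0.2 to 0.4 kg
- dish: oblong open-topped terracotta dish: 92 mm long (its x axis), 50 mm wide (y), 55 mm high, walls 6 mm. Origin: centre of the underside, z up. Starts upright on the round tile. Weighs 0.15 to 0.31 kg
- round_tile: pale fireclay drip tile, a round disc of 110 mm diameter, 12 mm thick, fixed flat on the table. Origin: centre of the underside at table height; the pot stands on its flat top, 12 mm up
- square_tile: pale fireclay drip tile, 100 x 100 mm, 12 mm thick, fixed flat on the table. Origin: centre of the underside at table height; x and y along its sides; flat top 12 mm up
- oblong_tile: pale fireclay drip tile, 130 mm long (its x axis), 84 mm wide (y), 12 mm thick, fixed flat on the table. Origin: centre of the underside at table height; flat top 12 mm up
- wheel: banding wheel: flat round metal head of 150 mm diameter on a low foot, its flat top 50 mm above the table. Fixed, its head does not turn; empty at the start. Origin: centre of the underside of the foot at table height
- prop: bystander: pale fireclay kiln prop, an upright cylinder of 40 mm diameter, 60 mm high, loose on the table. Origin: centre of the underside
- jar: bystander: clear glaze jar with a white cap, 50 mm diameter, 70 mm high, loose on the table. Origin: centre of the underside
- batten: bystander: wooden batten, 120 mm long (x), 28 mm wide, 18 mm high, lying loose on the table. Origin: centre of the underside
Things that resemble listed ones, but are neither listed nor needed, are in the scene too. What is shaped like the round_tile but turquoise is not meant. What is shaped like the cup but turquoise is not meant.

How it is judged:
On the way:
1. one of the three pots stands upright on the banding wheel, its middle within 45 mm of the wheel's, let go and at rest (((horizontal distance between cup and wheel below 0.045 m and z of cup in the frame of wheel between 0.045 and 0.055 m and angle between cup's own z axis and vertical below 0.1 rad and linear speed of cup below 0.02 m/s and angular speed of cup below 0.2 rad/s and contact force between cup and the fingers below 0.1 N) or (horizontal distance between bottle and wheel below 0.045 m and z of bottle in the frame of wheel between 0.045 and 0.055 m and angle between bottle's own z axis and vertical below 0.1 rad and linear speed of bottle below 0.02 m/s and angular speed of bottle below 0.2 rad/s and contact force between bottle and the fingers below 0.1 N) or (horizontal distance between dish and wheel below 0.045 m and z of dish in the frame of wheel between 0.045 and 0.055 m and angle between dish's own z axis and vertical below 0.1 rad and linear speed of dish below 0.02 m/s and angular speed of dish below 0.2 rad/s and contact force between dish and the fingers below 0.1 N))), for 0.2 s.
At the end, for the whole second after the job is handed in: Cup on round tile, bottle on square tile, dish on oblong tile: each upright within 0.1 rad on the tile's top, centred within 12 mm, at rest; bottle's sides along the square tile's sides (any quarter turn) and dish's length along the oblong tile's (either way round), within 0.18 rad (horizontal distance between cup and round_tile below 0.012 m and z of cup in the frame of round_tile between 0.007 and 0.017 m and angle between each of cup, bottle, dish's own z axis and vertical below 0.1 rad and linear speed of each of cup, bottle, dish below 0.02 m/s and angular speed of each of cup, bottle, dish below 0.2 rad/s and horizontal distance between bottle and square_tile below 0.012 m and z of bottle in the frame of square_tile between 0.007 and 0.017 m and (angle between the x axis of bottle and the x axis of square_tile, either way round below 0.18 rad or angle between the x axis of bottle and the y axis of square_tile, either way round below 0.18 rad) and horizontal distance between dish and oblong_tile below 0.012 m and z of dish in the frame of oblong_tile between 0.007 and 0.017 m and angle between the x axis of dish and the x axis of oblong_tile, either way round below 0.18 rad); the robot touches nothing.
It fails at once if a pot is tipped over (more than 0.6 rad from upright) (angle between any of cup, bottle, dish's own z axis and vertical above 0.6 rad).
It fails at once if a pot is dropped (moves faster than 0.7 m/s while not in the fingers, a fall of about 25 mm) ((linear speed of cup above 0.7 m/s and contact force between cup and the fingers below 0.1 N) or (linear speed of bottle above 0.7 m/s and contact force between bottle and the fingers below 0.1 N) or (linear speed of dish above 0.7 m/s and contact force between dish and the fingers below 0.1 N)).
It fails at once if the kiln prop, the glaze jar or the batten is moved by more than 25 mm (distance of any of prop, jar, batten from where it was at the start of the episode above 0.025 m).
It also fails if it takes over 109 s, if anything falls off the work surface, if the arm or the gripper's body presses on something with over 40 N, if the wrist force passes 120 N, or if a joint passes its speed limit or range.

## Robot

A 7-joint arm with a two-finger parallel gripper is mounted at the origin on the work surface. World frame = base frame: x ahead of the robot, y to its left, z up, the work surface at z = 0. Lengths are in m, angles in rad, forces in N, time in s.
With the tool pointing down it reaches from about 0.4 to 0.875 m from the base axis. Payload 6.5 kg.
Tool frame: the origin (TCP) lies at the very end of the fingers, on their centre line; the grasp point (between the pads) lies 19 mm behind it; z points along the fingers, y is the line along which they close (so a half turn about z gives the same grasp; the last joint's range is limited). The gripper opens to 85 mm and grips with 20 to 120 N. Pads are 22 mm wide; open, the fingers measure 114 mm over their backs; the gripper's body (76 mm by 85 mm) begins 54 mm behind the grasp point. The pads swing forward as they close: fully open they stand 13 mm farther back than shut.
Start: joints at [-1.23, 0.536, -0.004, 1.538, 0.003, 1.067, -0.071], TCP at [0.257, 0.597, 0.231] pointing down, gripper open.
Joint ranges: [-2.7, 2.7], [-0.37, 2.16], [-1.27, 1.26], [0.24, 2.4], [-1.31, 4.45], [0.19, 1.91], [-2.76, 2.76]. Speed limits (rad/s): [2.39, 2.39, 3.14, 3.14, 3.14, 3.14, 3.14].

## Interface

Orientations are given as a rotation vector (axis times angle).
In Python, from plant import r gives the robot as it stands. The module is installed in compiled form; this text tells all that it offers.
- The arm moves only by the tool servo_tool, never from a script. Its arguments are lists of equal length, an entry for each row: "travel": the shift along the tool's x, y, z in mm, a list of three; "spin": the turn about the tool's z in rad; "fingers": the finger opening in mm, from 0 to 85.4. A call has 1 to 10 rows; each row shifts and turns the commanded pose from where the row before left it, along the tool's axes as they then stand; what a row does not reach is not made up. A row lasts 1/8 s, in which the tool goes at most 62.5 mm and 10.7 degrees, less where a joint would pass 70% of its speed; a pose out of reach is approached as far as the arm can. A call is refused whole if a number of a shift passes 62.5 or a number of a turn 0.188, either way. A call with a gripper value outside its range is refused whole. The fingers move at their own pace and stop on an object; the grip force is fixed at half the most. Time passes only in rows, so rows that do not move let the fingers close. It gives the time, the measured TCP pose, the force, the opening and the grip force at its end, in the units of the state.
- r.get_obs(): the state, without advancing time (a new reading comes with each control period).
- r.capture(name): name is "scene" or "side" or "wrist"; returns the picture (480x640x3 uint8, blue, green, red); there is no depth.
- r.camera_model(name): a dict with "fx", "fy", "cx", "cy" (pixels), "k1" (the pictures are not rectified: a ray, as slopes to the right and down, at radius r is drawn at 1 + k1 r^2 times it, then the intrinsics apply), "extrinsics" (4x4, takes a point from world to camera coordinates). Camera axes: x right, y down, z forward; pixel columns grow to the right and rows downward; lengths in m; the calibration is good to about 2 mm. A picture is of the moment at which its call begins: read the wrist's pose just before it. camera_model takes no time and is no camera call; for the wrist camera it gives the pose at the moment of the call.
- r.sign_off(): hands the job in; it is judged then, once.
Trained networks look in the newest picture that a camera, given by its name, has taken for a name from the list of things; names that differ only in an ending like _2 or _b are one class to them, and where a whole thing is asked for, a point or a joint stands for the part that bears it (a point fixed in the world has none). Each returns a list of dicts, best first, with "score" (0 to 1); they miss things now and then, are a little off and sometimes report something else, mostly with a low value. They report only what shows in the picture. A call takes as long as a camera call. They do not tell look-alikes from the thing itself.
- r.look_for(label, camera): "box" ([left, top, width, height] in pixels, round what is visible of it).
The state is a dict: "time": time; "q": joint angles; "dq": joint speeds; "tau": joint torques, N m; "tcp_pos": TCP position; "ee_rot": TCP orientation; "contact_force": force on the tool from outside, world axes, zero at the start; "ft_torque": the same for the moment, N m; "finger_gap": finger opening in m; "finger_force": force on a finger pad.
Only numpy, scipy, OpenCV 4.12 (cv2) and the standard library are available. Lean on these libraries where they do the work, as an engineer would, in place of code of your own. Each camera call takes 0.05 s, during which the arm holds its last target. There are 200 camera calls.

## Working session

There is one attempt and no reset: what is moved stays moved. The work goes in short steps, Python scripts to look and compute and a tool call to move; the robot and the scene stay as the last step left them, time stands still between calls to the robot, and variables do not carry over. Pictures are saved under pics/ and viewed, at most 14 in all, crops included, and the job is handed in when it is done.

Besides the shell and the picture viewer there is one more tool, called after "Request:" by a JSON object that holds its "name" and its "arguments", one argument or row to a line. servo_tool: Moves the arm, as the interface text tells. Its arguments: {"type":"object","properties":{"travel":{"type":"array","items":{"type":"array","items":{"type":"number"}}},"spin":{"type":"array","items":{"type":"number"}},"fingers":{"type":"array","items":{"type":"number"}}},"required":["travel","spin","fingers"]}

```bash
mkdir -p pics
cat > h.py <<'E'
import numpy as np, cv2
from plant import r
from scipy.spatial.transform import Rotation as R
def cap(c,n):
    m=r.camera_model(c); im=r.capture(c); cv2.imwrite(f'pics/{n}.png',im); return im,m
def ray(m,u,v):
    x=np.array([(u-m['cx'])/m['fx'],(v-m['cy'])/m['fy']]); p=x.copy()
    for _ in range(20): p=x/(1+m['k1']*(p@p))
    E=np.array(m['extrinsics']); Rt=E[:3,:3]; c=-Rt.T@E[:3,3]
    return c,Rt.T@np.array([p[0],p[1],1])
def atz(m,u,v,z):
    c,d=ray(m,u,v); return (c+d*(z-c[2])/d[2])[:2]
def proj(m,P):
    P=np.atleast_2d(P); E=np.array(m['extrinsics']); q=P@E[:3,:3].T+E[:3,3]; s=q[:,:2]/q[:,2:]
    s=s*(1+m['k1']*(s**2).sum(1,keepdims=True)); return s*[m['fx'],m['fy']]+[m['cx'],m['cy']]
E
python3 - <<'E'
from h import *
np.set_printoptions(precision=3,suppress=True)
o=r.get_obs(); print(o['time'],o['tcp_pos'],o['ee_rot'],o['finger_gap'])
for c in ['scene','side','wrist']:
    im,m=cap(c,c+'0'); 
    print(c,m['fx'],m['k1'],np.array(m['extrinsics']))
    if c!='wrist':
        for l in ['cup','bottle','dish','round_tile','square_tile','oblong_tile','wheel','prop','jar','batten']:
            for d in r.look_for(l,c)[:3]: print(l,round(d['score'],2),np.round(d['box']))
E
```

```text
0.0 [0.257 0.596 0.23 ] [-0.635 -3.077  0.003] 0.08518924374975059
scene 589.0997700852683 0.0029842645390438342 [[ 0.527  0.85   0.009 -0.23 ]
 [ 0.733 -0.449 -0.51  -0.364]
 [-0.43   0.276 -0.86   1.534]
 [ 0.     0.     0.     1.   ]]
cup 0.76 [116. 257.  39.  42.]
cup 0.68 [201. 284.  29.  48.]
bottle 0.75 [459. 172.  28.  37.]
dish 0.6 [339. 188.  48.  34.]
round_tile 0.78 [472. 272.  53.  46.]
round_tile 0.74 [339. 204.  43.  26.]
round_tile 0.74 [349.  81.  44.  33.]
square_tile 0.95 [184. 297.  58.  49.]
oblong_tile 0.8 [441. 182.  64.  39.]
wheel 0.93 [274. 263.  72.  69.]
wheel 0.59 [266. 226.  18.  29.]
prop 0.64 [263. 226.  20.  27.]
batten 0.95 [362. 131.  29.  43.]
batten 0.3 [417. 249.  28.  36.]
side 452.4255401880941 -0.026297060178359952 [[ 0.954 -0.301  0.008 -0.473]
 [-0.198 -0.648 -0.735  0.098]
 [ 0.227  0.699 -0.678  1.095]
 [ 0.     0.     0.     1.   ]]
cup 0.92 [296. 361.  32.  44.]
cup 0.7 [355. 295.  27.  41.]
bottle 0.85 [291. 146.  23.  28.]
dish 0.76 [274. 190.  26.  39.]
round_tile 0.91 [268. 214.  38.  22.]
round_tile 0.86 [158. 182.  38.  21.]
round_tile 0.77 [366. 168.  32.  22.]
square_tile 0.66 [340. 306.  54.  51.]
oblong_tile 0.91 [291. 161.  26.  26.]
wheel 0.74 [338. 230.  62.  53.]
prop 0.79 [296. 257.  13.  29.]
prop 0.5 [350. 177.  15.  28.]
jar 0.61 [349. 179.  17.  26.]
batten 0.78 [218. 194.  38.  11.]
wrist 382.1702576406822 -0.04139754709862842 [[ 0.395  0.918 -0.    -0.649]
 [ 0.879 -0.378  0.292 -0.039]
 [ 0.268 -0.116 -0.956  0.379]
 [ 0.     0.     0.     1.   ]]
```

View pics/scene0.png

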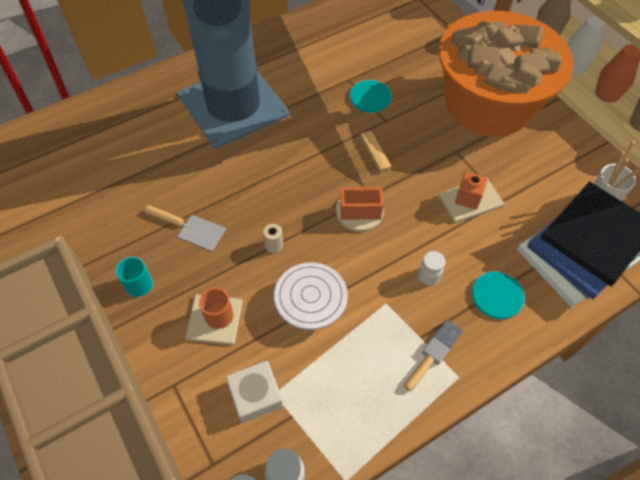

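View pics/side0.png

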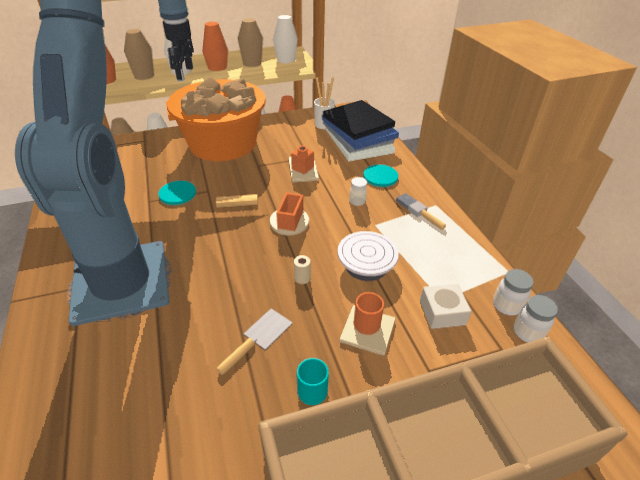

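The scene picture shows these candidates:
- **Cups:** terracotta at (216,308), which is the one I want; turquoise at (134,277) is the decoy.
- **Round tiles:** pale at (360,212) under the dish, which is the one I want; turquoise at (371,96) and (498,295) are decoys.
- **Other pots:** bottle at (472,190) on the oblong tile.
- **Wheel:** (311,296).
- **Bystanders:** prop (273,238), jar (431,268), batten (376,150).

Next is a close crop, plus colour values for segmentation.

Run:
```python
from h import *
s=cv2.imread('pics/scene0.png')
a=[cv2.resize(s[y:y+70,x:x+80],(400,350)[:2],interpolation=cv2.INTER_CUBIC)[:290] for x,y in [(175,278),(320,170),(435,165),(275,260)]]
cv2.imwrite('pics/crop.png',np.vstack([np.hstack(a[:2]),np.hstack(a[2:])]))
h=cv2.cvtColor(s,cv2.COLOR_BGR2HSV)
for n,u,v in [('cup',215,318),('cupin',216,297),('dish',358,211),('dishin',362,197),('bottle',470,195),('tile',195,325),('tile2',340,216),('tile3',490,205),('wood',250,300),('wood2',420,180),('batten',376,150),('wheel',290,285)]: print(n,h[v,u])
m=r.camera_model('wrist'); o=r.get_obs(); E=np.array(m['extrinsics'])
T=R.from_rotvec(o['ee_rot']).as_matrix(); print(T.round(3)); print('cam in tool',T.T@(-E[:3,:3].T@E[:3,3]-o['tcp_pos']), (T.T@E[:3,:3].T).round(3))
```

```text
cup [ 10 173 125]
cupin [ 11 179 120]
dish [ 10 174 123]
dishin [ 10 173 122]
bottle [ 11 182 119]
tile [ 23  73 139]
tile2 [ 16  98 130]
tile3 [ 20  75 210]
wood [ 16 151 130]
wood2 [ 15 147 172]
batten [ 17 131 191]
wheel [  7  15 221]
[[-0.918  0.396  0.   ]
 [ 0.396  0.918  0.   ]
 [-0.     0.    -1.   ]]
cam in tool [ 0.07397258 -0.0010406  -0.14264865] [[ 0.    -0.956 -0.292]
 [ 1.     0.    -0.   ]
 [ 0.    -0.292  0.956]]
```

View pics/crop.png

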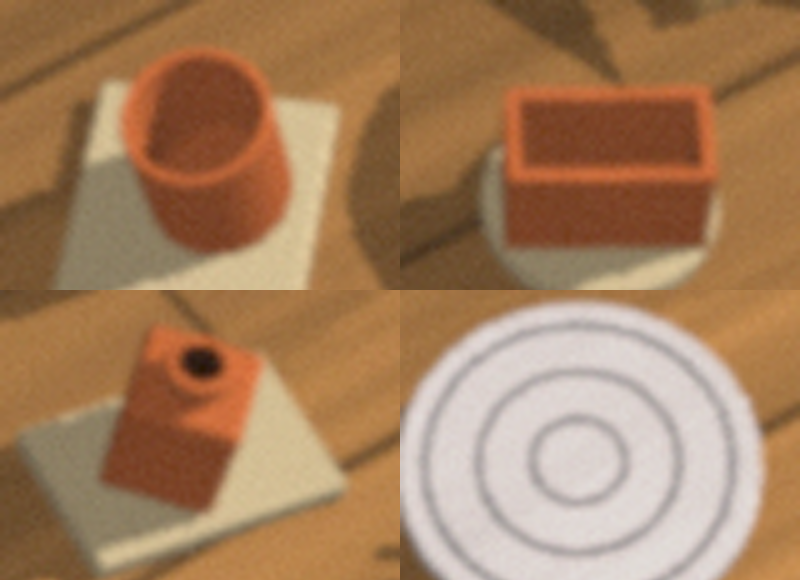

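The crop confirms it: terracotta cup on the square tile, dish on the pale round tile, bottle on the oblong tile, and an empty wheel. Next I fit silhouettes of the known shapes in both fixed cameras.

```bash
cat >> h.py <<'E'
from scipy.optimize import minimize
def box(a,b,z0,z1): return [[np.array([[x*a/2,y*b/2,z] for x in(-1,1) for y in(-1,1) for z in(z0,z1)])]][0]
def cyl(d,z0,z1):
    t=np.linspace(0,2*np.pi,32,endpoint=False); return [np.array([[d/2*np.cos(k),d/2*np.sin(k),z] for k in t for z in(z0,z1)])]
SH=dict(cup=cyl(.06,0,.072),bottle=box(.054,.054,0,.06)+cyl(.034,.06,.073),dish=box(.092,.05,0,.055),
 round_tile=cyl(.11,0,.012),square_tile=box(.1,.1,0,.012),oblong_tile=box(.13,.084,0,.012),wheel=cyl(.15,.046,.05))
K=4
def render(m,name,p,z,off):
    im=np.zeros((off[3]*K,off[2]*K),np.float32); c,s=np.cos(p[2]),np.sin(p[2])
    for part in SH[name]:
        q=part@np.array([[c,s,0],[-s,c,0],[0,0,1]])+[p[0],p[1],z]
        u=((proj(m,q)+.5-off[:2])*K-.5)
        cv2.fillConvexPoly(im,cv2.convexHull(np.round(u*16).astype(np.int32)),1.,shift=4)
    return im
def masks(im):
    b=cv2.bilateralFilter(im,5,40,3); h=cv2.cvtColor(b,cv2.COLOR_BGR2HSV).astype(np.float32)
    pot=((h[...,0]<13)|(h[...,0]>170))&(h[...,1]>150)
    pot&=h[...,2]>25
    pale=(h[...,1]<120)&(h[...,2]>60)&~pot
    return pot,pale
def fit(views,name,p0,z,pot=None,R_=28,pale=False,sym=1):
    """views: [(im,m)]; pot: (name,p,z) occluder for tile fits"""
    D=[]
    for im,m in views:
        c=proj(m,[[p0[0],p0[1],z+.03]])[0]; q=proj(m,np.vstack(SH[name])+[p0[0],p0[1],z]); e=int(np.ptp(q,axis=0).max()*.75)+8
        x0=max(0,int(c[0]-e)); y0=max(0,int(c[1]-e)); w=min(640,int(c[0]+e))-x0; hh=min(480,int(c[1]+e))-y0; off=(x0,y0,w,hh)
        a,b=masks(im); M=(b if pale else a)[y0:y0+hh,x0:x0+w].astype(np.float32)
        M=cv2.resize(M,(w*K,hh*K),interpolation=cv2.INTER_LINEAR)
        ig=np.ones_like(M)
        if pot is not None: ig=1-cv2.dilate(render(m,*pot,off),np.ones((2*K+1,)*2))
        # keep only nearest blob
        n,l,st,_=cv2.connectedComponentsWithStats((M>.5).astype(np.uint8))
        keep=np.zeros_like(M)
        R0=render(m,name,p0,z,off)>0
        for i in range(1,n):
            if (R0&(l==i)).sum()>.3*min(st[i,4],R0.sum()) or (pot is not None and (R0&(l==i)).sum()>100): keep[l==i]=1
        M=np.minimum(M,cv2.dilate(keep,np.ones((5,5)))); D.append((m,off,M,ig))
    def cost(p): return sum((np.abs(cv2.GaussianBlur(render(m,name,p,z,o),(0,0),K/2)-cv2.GaussianBlur(M,(0,0),K/2))*g).sum()/max(1,(M*g).sum()) for m,o,M,g in D)
    best=None
    for y in ([0.] if sym==0 else p0[2]+np.linspace(0,np.pi/sym,7)[:-1]):
        for sc in (.012,.004):
            if sc==.012: x=np.array([p0[0],p0[1],y])
            S=np.vstack([x,x+[sc,0,0],x+[0,sc,0],x+[0,0,sc*15]])
            f=minimize(cost,x,method='Nelder-Mead',options=dict(initial_simplex=S,maxiter=80,xatol=1e-4,fatol=1e-5)); x=f.x
        if best is None or f.fun<best.fun: best=f
    return best.x,best.fun/len(D)
E
cat > m0.py <<'E'
from h import *
np.set_printoptions(precision=4,suppress=True)
V=[(cv2.imread('pics/%s0.png'%c),r.camera_model(c)) for c in('scene','side')]
px=dict(cup=(216,308),dish=(361,204),bottle=(472,190),wheel=(311,296),prop=(273,238),jar=(431,268),batten=(376,150))
G={k:atz(V[0][1],*v,.04) for k,v in px.items()}; print(G)
SY=dict(cup=0,dish=1,bottle=2,round_tile=0,square_tile=2,oblong_tile=1)
for p,t in [('cup','square_tile'),('dish','round_tile'),('bottle','oblong_tile')]:
    for vv,nm in ((V,'both'),(V[:1],'scene'),(V[1:],'side')):
        a,e=fit(vv,p,[*G[p],0],.012,sym=SY[p]); 
        b,f=fit(vv,t,[*a[:2],0],0,pot=(p,a,.012),pale=True,sym=SY[t]); print(nm,p,a,e,t,b,f)
for vv in (V,V[:1],V[1:]): print('wheel',fit(vv,'wheel',[*G['wheel'],0],0,pale=True,sym=0))
E
time python3 m0.py
```

```text
{'cup': array([ 0.5154, -0.3004]), 'dish': array([0.456 , 0.0932]), 'bottle': array([0.5565, 0.3324]), 'wheel': array([ 0.5932, -0.1222]), 'prop': array([ 0.4307, -0.1202]), 'jar': array([0.67  , 0.1284]), 'batten': array([0.3443, 0.211 ])}
both cup [ 0.5204 -0.3001  0.0003] 0.0831083133816719 square_tile [ 0.5189 -0.3119  0.908 ] 0.03582591563463211
scene cup [ 0.5182 -0.2993 -0.0111] 0.10147318989038467 square_tile [ 0.5186 -0.3118  0.9103] 0.03354179114103317
side cup [ 0.5212 -0.2999 -0.0612] 0.0529506653547287 square_tile [ 0.5191 -0.3116  0.9022] 0.03521130979061127
both dish [0.4536 0.0955 1.0426] 0.05659860000014305 round_tile [0.4502 0.0949 0.2215] 0.05797075107693672
scene dish [0.4524 0.096  1.0202] 0.042552921921014786 round_tile [0.4498 0.0949 0.0667] 0.056191280484199524
side dish [0.4549 0.0956 1.0762] 0.04473195970058441 round_tile [0.4508 0.0951 0.1675] 0.0589609332382679
both bottle [0.5558 0.3273 2.1936] 0.16568881273269653 oblong_tile [0.5609 0.3349 1.3967] 0.055440254509449005
scene bottle [0.554  0.3296 0.6238] 0.14165827631950378 oblong_tile [0.5599 0.3348 1.405 ] 0.026433639228343964
side bottle [0.559  0.3283 0.93  ] 0.14465752243995667 oblong_tile [0.562  0.3354 1.3852] 0.07050085812807083
wheel (array([ 0.5925, -0.1249,  0.16  ]), np.float64(0.254419207572937))
wheel (array([ 0.5937, -0.1251,  0.1535]), np.float64(0.048286523669958115))
wheel (array([ 0.5911, -0.1268,  0.2365]), np.float64(0.4576675295829773))
real	0m57.970s
user	0m58.085s
sys	0m0.416s
```

The two cameras agree closely, except on the bottle's yaw. I'll move over the bottle for a closer wrist view.

Request:
{"name": "servo_tool", "arguments": {
  "travel": [
    [-43,-16,-5],
    [-43,-16,-5],
    [-43,-16,-5],
    [-43,-16,-5],
    [-43,-16,-5],
    [-43,-16,-5],
    [-43,-16,-5],
    [-43,-16,-5],
    [0,0,0],
    [0,0,0]
  ],
  "spin": [0,0,0,0,0,0,0,0,0,0],
  "fingers": [85,85,85,85,85,85,85,85,85,85]
}}

```text
time: 2.4
tcp_pos: [0.522, 0.3438, 0.2712]
ee_rot: [-0.634, -3.076, -0.001]
contact_force: [0.0, 0.7, 0.4]
finger_gap: 0.0848
finger_force: 0.0
```

```bash
cat >> h.py <<'E'
np.set_printoptions(precision=4,suppress=True)
def yawy():
    T=R.from_rotvec(r.get_obs()['ee_rot']).as_matrix(); return np.arctan2(T[1,1],T[0,1])
def go(x,y,z,yaw):
    """print spin, then tool-axis travel (mm) after that spin"""
    o=r.get_obs(); a=yawy(); d=(yaw-a+np.pi/2)%np.pi-np.pi/2; Y=a+d
    ty=np.array([np.cos(Y),np.sin(Y)]); tx=np.array([-np.sin(Y),np.cos(Y)])
    w=np.array([x,y])-o['tcp_pos'][:2]
    print(f"t={o['time']:.2f} tcp={np.round(o['tcp_pos'],4)} yaw={a:.3f} q={np.round(o['q'],2)} gap={o['finger_gap']:.4f}")
    print(f"spin {-d:.3f}  travel x {w@tx*1e3:.1f} y {w@ty*1e3:.1f} z {(o['tcp_pos'][2]-z)*1e3:.1f}")
E
python3 - <<'E'
from h import *
T=R.from_rotvec(r.get_obs()['ee_rot']).as_matrix(); print(T)
V=[cap('wrist','w1')]
a,e=fit(V,'bottle',[.556,.328,.62],.012,sym=2); print(a,e)
print(fit(V,'oblong_tile',[.561,.335,1.4],0,pot=('bottle',a,.012),pale=True,sym=1))
# cup view: centre at tcp + 0.04*(-x)
go(.51,.0,.27,-.53)
E
```

```text
[[-0.9185  0.3954 -0.0006]
 [ 0.3954  0.9185  0.0005]
 [ 0.0008  0.0002 -1.    ]]
[0.5574 0.3247 2.3137] 0.2266199141740799
(array([0.5607, 0.3327, 4.5357]), np.float64(0.02284526638686657))
t=2.45 tcp=[0.5215 0.3444 0.2711] yaw=1.166 q=[-0.71  0.46  0.08  1.57 -0.04  1.12  0.54] gap=0.0851
spin -1.446  travel x 303.0 y -164.2 z 1.1
```

View pics/w1.png

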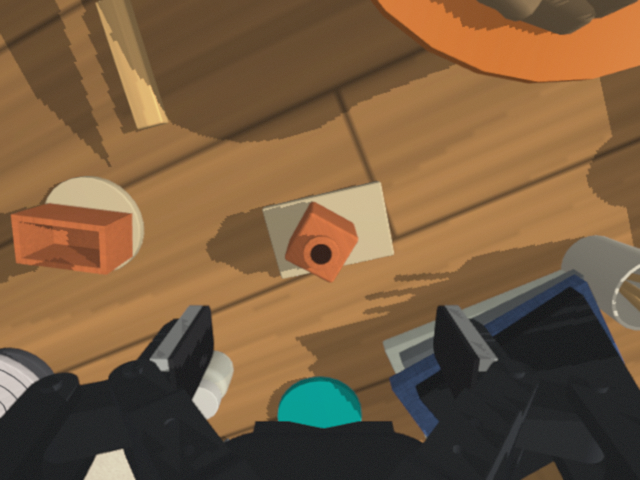

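The wrist view shows the bottle at (320,245) on the oblong tile (328,230), with the dish at left (75,238). The tile fit is good, but the bottle mask needs a check.

Run:
```python
from h import *
im=cv2.imread('pics/w1.png'); m=r.camera_model('wrist')
a,b=masks(im); s=np.s_[180:300,250:410]
g=np.dstack([a*255]*3).astype(np.uint8)
ov=im.copy()
q=render(m,'bottle',[.5574,.3247,2.3137],.012,(0,0,640,480)); q=cv2.resize(q,(640,480)); ov[cv2.morphologyEx((q>.5).astype(np.uint8),cv2.MORPH_GRADIENT,np.ones((2,2)))>0]=(0,255,0)
cv2.imwrite('pics/w1c.png',np.vstack([np.hstack([cv2.resize(x[s],(400,300),interpolation=0) for x in (im,g)]),np.hstack([cv2.resize(x[s],(400,300),interpolation=0) for x in(ov,cv2.cvtColor(im,cv2.COLOR_BGR2HSV)[...,[0,0,0]]*6)])]))
```

```text
(no output)
```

View pics/w1c.png

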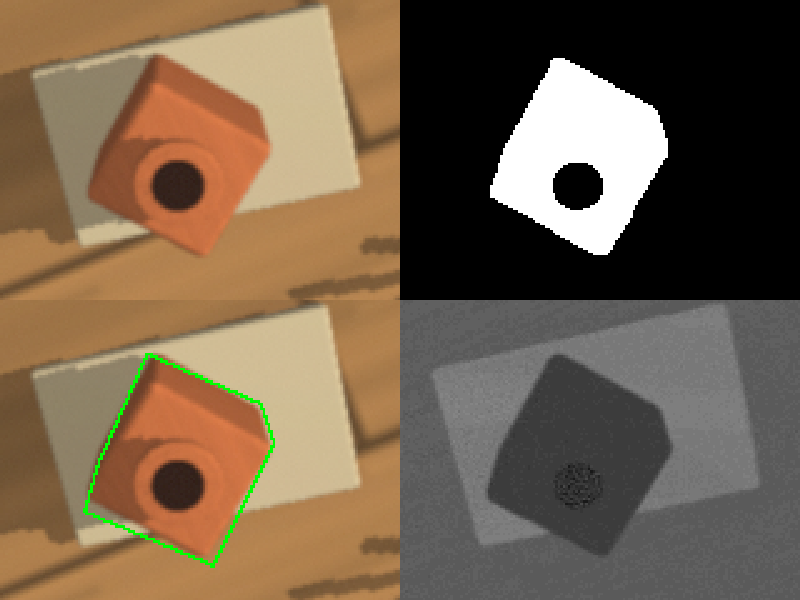

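The mask is clean apart from the neck's dark hole at about (320,253). I fill holes and refit, including the dish from the same picture.

```bash
python3 - <<'E'
s=open('h.py').read()
s=s.replace("    pale=(h","    cs,_=cv2.findContours(pot.astype(np.uint8),cv2.RETR_EXTERNAL,cv2.CHAIN_APPROX_NONE); raw=pot; pot=np.zeros(pot.shape,np.uint8)\n    [cv2.drawContours(pot,[c],-1,1,-1) for c in cs if cv2.contourArea(c)<20000]; pot=pot>0\n    pale=(h")
open('h.py','w').write(s)
E
python3 - <<'E'
from h import *
V=[(cv2.imread('pics/w1.png'),r.camera_model('wrist'))]
S=[(cv2.imread('pics/%s0.png'%c),r.camera_model(c)) for c in('scene','side')]
for v in (V,S,S+V): print('bottle',fit(v,'bottle',[.556,.328,.62],.012,sym=2))
d,e=fit(V,'dish',[.453,.0955,1.04],.012,sym=1); print('dish',d,e)
print(fit(V,'round_tile',[.45,.095,0],0,pot=('dish',d,.012),pale=True,sym=0))
E
```

```text
bottle (array([0.5567, 0.3253, 2.315 ]), np.float64(0.12053840607404709))
bottle (array([0.5558, 0.3273, 2.193 ]), np.float64(0.1515345573425293))
bottle (array([0.5558, 0.3273, 0.6254]), np.float64(0.14648119608561197))
dish [0.4537 0.0917 1.0401] 0.026190118864178658
(array([0.4503, 0.0934, 0.0426]), np.float64(0.016804492101073265))
```

Run:
```python
from h import *
m=r.camera_model('wrist'); f=lambda X,Y,z: atz(m,250+X/2.5,180+Y/2.5,z)
yw=lambda a,b:(np.arctan2(*(b-a)[::-1]))%(np.pi/2)
for z in (.06,.072):
    A,B,C,D=f(205,255,z),f(270,147,z),f(90,195,z),f(158,83,z)
    print(z,A,B,C,D,yw(A,B),yw(C,A),yw(C,D),yw(D,B),[np.linalg.norm(p-q) for p,q in((A,B),(C,A),(C,D),(D,B))],(A+B+C+D)/4)
P,Q,W=f(158,55,.012),f(262,106,.012),f(90,195,.012); print('base',yw(P,Q),np.linalg.norm(P-Q)); print('neck',f(177,186,.085))
# top outline of the mask by straight-line fit
a,_=masks(cv2.imread('pics/w1.png')); c=max(cv2.findContours(a[180:300,250:410].astype(np.uint8),0,1)[0],key=cv2.contourArea); print(cv2.approxPolyDP(c,2,True)[:,0]+[250,180])
```

```text
0.06 [0.5966 0.3206] [0.5648 0.3613] [0.5553 0.289 ] [0.5245 0.3316] 0.6634449573231329 0.6535477822182969 0.6248751597091413 0.6345647755979378 [np.float64(0.05161866529830801), np.float64(0.05206742358864173), np.float64(0.052587945708158786), np.float64(0.05005794427178178)] [0.5603 0.3256]
0.072 [0.5918 0.3224] [0.561  0.3617] [0.5518 0.2918] [0.5221 0.333 ] 0.663444957323132 0.6535477822182976 0.6248751597091422 0.6345647755979379 [np.float64(0.0498681938967708), np.float64(0.05030173407658396), np.float64(0.05080460445948959), np.float64(0.048360399413519675)] [0.5567 0.3272]
base 0.7024459781438914 0.05025825506011416
neck [0.5574 0.3255]
[[311 203]
 [291 239]
 [286 258]
 [319 277]
 [332 281]
 [356 242]
 [356 235]
 [350 222]]
```

Request:
{"name": "servo_tool", "arguments": {
  "travel": [
    [0,0,0],
    [0,0,0],
    [0,0,0],
    [0,0,0],
    [-45,-26,0],
    [-45,-26,0],
    [-45,-26,0],
    [-45,-26,0],
    [-45,-26,0],
    [-45,-26,0]
  ],
  "spin": [0.165,0.165,0.165,0.165,0,0,0,0,0,0],
  "fingers": [85,85,85,85,85,85,85,85,85,85]
}}

```text
time: 3.7
tcp_pos: [0.5158, 0.0317, 0.2714]
ee_rot: [-1.593, -2.708, -0.001]
contact_force: [1.6, 0.1, -0.2]
finger_gap: 0.0848
finger_force: 0.0
```

Request:
{"name": "servo_tool", "arguments": {
  "travel": [
    [-52,-31,0],
    [-52,-31,0],
    [-52,-31,0],
    [-52,-31,0],
    [-52,-31,0],
    [0,0,0],
    [0,0,0]
  ],
  "spin": [0,0,0,0,0,0,0],
  "fingers": [85,85,85,85,85,85,85]
}}

```text
time: 4.58
tcp_pos: [0.5067, -0.2691, 0.2709]
ee_rot: [-1.594, -2.706, -0.002]
contact_force: [-0.8, 0.8, 1.1]
finger_gap: 0.0846
finger_force: 0.0
```

Run:
```python
from h import *
V=[cap('wrist','w2')]
c,e=fit(V,'cup',[.52,-.301,0],.012,sym=0); print(c,e)
print(fit(V,'square_tile',[.519,-.312,.9],0,pot=('cup',c,.012),pale=True,sym=2))
print(fit(V,'wheel',[.593,-.125,0],0,pale=True,sym=0))
go(c[0],c[1],.042,.5); go(c[0],c[1],.14,.5)
```

```text
[ 0.5198 -0.3027  0.0747] 0.07209308445453644
(array([ 0.5186, -0.3136,  0.9083]), np.float64(0.02211248129606247))
(array([ 0.5918, -0.1258, -0.023 ]), np.float64(0.37266117334365845))
t=4.62 tcp=[ 0.5069 -0.2685  0.271 ] yaw=0.507 q=[ 0.05  0.39  0.47  1.72 -0.2   1.08  1.09] gap=0.0849
spin 0.007  travel x -36.2 y -5.1 z 229.0
t=4.62 tcp=[ 0.5069 -0.2685  0.271 ] yaw=0.507 q=[ 0.05  0.39  0.47  1.72 -0.2   1.08  1.09] gap=0.0849
spin 0.007  travel x -36.2 y -5.1 z 131.0
```

View pics/w2.png

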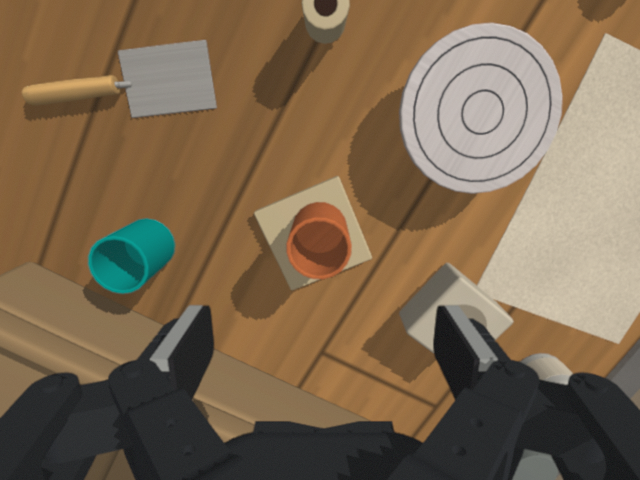

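The wrist view shows the cup at (320,240) on the square tile (313,235), the wheel at (483,112), and the cube block at (455,310) clear of the fingers. Descending.

Request:
{"name": "servo_tool", "arguments": {
  "travel": [
    [-12,-2,43],
    [-12,-2,43],
    [-12,-1,43],
    [0,0,33],
    [0,0,33],
    [0,0,33],
    [0,0,0],
    [0,0,0],
    [0,0,0]
  ],
  "spin": [0,0,0,0,0,0,0,0,0],
  "fingers": [85,85,85,85,85,85,85,85,85]
}}

```text
time: 5.75
tcp_pos: [0.5204, -0.305, 0.045]
ee_rot: [1.595, 2.703, 0.001]
contact_force: [0.8, -0.2, 0.1]
finger_gap: 0.0854
finger_force: 0.0
```

Run:
```python
from h import *
go(.5198,-.3027,.042,.5)
V=[cap('wrist','w3')]
```

```text
t=5.75 tcp=[ 0.5204 -0.305   0.045 ] yaw=0.505 q=[ 0.21  0.73  0.35  1.79 -0.37  0.68  1.27] gap=0.0854
spin 0.005  travel x 2.3 y 0.6 z 3.0
```

View pics/w3.png

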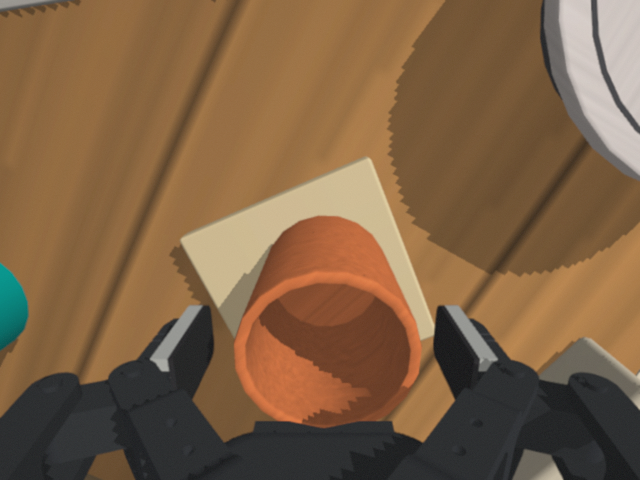

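The cup rim, centred at (328,347), sits between the fingers at (190,335) and (465,335). Closing.

Request:
{"name": "servo_tool", "arguments": {
  "travel": [
    [2,0,3],
    [0,0,0],
    [0,0,0],
    [0,0,0],
    [0,0,0],
    [0,0,0],
    [0,0,0]
  ],
  "spin": [0,0,0,0,0,0,0],
  "fingers": [85,45,45,45,45,45,45]
}}

```text
time: 6.68
tcp_pos: [0.5186, -0.3033, 0.0409]
ee_rot: [1.597, 2.705, 0.0]
contact_force: [-1.2, 1.7, 5.5]
finger_gap: 0.0588
finger_force: 64.8
```

Request:
{"name": "servo_tool", "arguments": {
  "travel": [
    [0,0,-20],
    [0,0,-40],
    [0,0,-40],
    [30,37,0],
    [30,38,0],
    [30,38,0],
    [30,38,0],
    [0,0,0],
    [0,0,0]
  ],
  "spin": [0,0,0,0,0,0,0,0,0],
  "fingers": [45,45,45,45,45,45,45,45,45]
}}

```text
time: 7.8
tcp_pos: [0.5922, -0.1258, 0.1409]
ee_rot: [1.597, 2.705, -0.001]
contact_force: [-0.4, 0.9, -2.0]
finger_gap: 0.0589
finger_force: 65.0
```

Run:
```python
from h import *
go(.592,-.1255,.081,.507)
im,m=cap('wrist','w4')
w=cv2.imread('pics/w2.png')
```

```text
t=7.80 tcp=[ 0.5922 -0.1258  0.1409] yaw=0.504 q=[-0.16  0.6   0.41  1.75 -0.3   0.85  0.89] gap=0.0589
spin -0.003  travel x 0.3 y 0.0 z 59.9
```

View pics/w4.png

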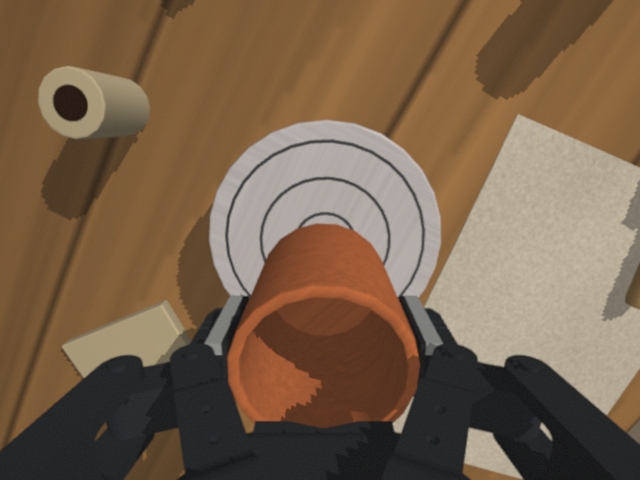

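The cup is held upright over the wheel, whose rings are centred near column 325. Lowering gently.

Request:
{"name": "servo_tool", "arguments": {
  "travel": [
    [0,0,30],
    [0,0,20],
    [0,0,7],
    [0,0,3],
    [0,0,1],
    [0,0,0]
  ],
  "spin": [0,0,0,0,0,0],
  "fingers": [45,45,45,45,45,45]
}}

```text
time: 8.6
tcp_pos: [0.5929, -0.1253, 0.0799]
ee_rot: [1.597, 2.704, 0.001]
contact_force: [-0.3, -0.6, -2.1]
finger_gap: 0.0591
finger_force: 65.0
```

Request:
{"name": "servo_tool", "arguments": {
  "travel": [
    [0,0,1],
    [0,0,0.5],
    [0,0,0]
  ],
  "spin": [0,0,0],
  "fingers": [45,45,45]
}}

```text
time: 8.98
tcp_pos: [0.5929, -0.1252, 0.0788]
ee_rot: [1.597, 2.705, 0.001]
contact_force: [-2.2, 0.9, 6.6]
finger_gap: 0.0585
finger_force: 65.8
```

Contact made: force went from -2 to +6.6 N. I release and rise.

Request:
{"name": "servo_tool", "arguments": {
  "travel": [
    [0,0,0],
    [0,0,0],
    [0,0,0],
    [0,0,0],
    [0,0,-30],
    [0,0,-50],
    [0,0,-50],
    [0,0,-20],
    [0,0,0]
  ],
  "spin": [0,0,0,0,0,0,0,0,0],
  "fingers": [70,85,85,85,85,85,85,85,85]
}}

```text
time: 10.1
tcp_pos: [0.5934, -0.1254, 0.2293]
ee_rot: [1.596, 2.703, 0.002]
contact_force: [-0.9, -0.1, 0.3]
finger_gap: 0.0851
finger_force: 0.0
```

Run:
```python
from h import *
V=[cap('scene','scene2'),cap('side','side2')]
print('cup',fit(V,'cup',[.593,-.125,0],.05,sym=0))
go(.5567,.3263,.16,.645)
```

```text
cup (array([ 0.5932, -0.1226,  0.0165]), np.float64(0.153835728764534))
t=10.20 tcp=[ 0.5918 -0.1249  0.2267] yaw=0.504 q=[-0.2   0.49  0.45  1.69 -0.25  1.02  0.85] gap=0.0850
spin -0.141  travel x 381.6 y 243.2 z 66.7
```

Request:
{"name": "servo_tool", "arguments": {
  "travel": [
    [0,0,0],
    [48,30,0],
    [48,30,0],
    [48,30,0],
    [48,30,0],
    [48,31,0],
    [48,31,20],
    [47,31,20],
    [47,30,20],
    [0,0,0]
  ],
  "spin": [-0.141,0,0,0,0,0,0,0,0,0],
  "fingers": [85,85,85,85,85,85,85,85,85,85]
}}

```text
time: 11.45
tcp_pos: [0.5523, 0.3318, 0.1634]
ee_rot: [-1.388, -2.812, 0.005]
contact_force: [-0.6, -0.1, 0.4]
finger_gap: 0.085
finger_force: 0.0
```

Run:
```python
from h import *
go(.5567,.3263,.037,.645)
V=[cap('wrist','w5')]
print(fit(V,'bottle',[.5567,.3263,.645],.012,sym=2)); print(V[0][1]['extrinsics'])
im=V[0][0]; m=V[0][1]
q=cv2.resize(render(m,'bottle',[.5567,.3263,.645],.012,(0,0,640,480)),(640,480)); im[cv2.morphologyEx((q>.5).astype(np.uint8),cv2.MORPH_GRADIENT,np.ones((2,2)))>0]=(0,255,0); cv2.imwrite('pics/w5o.png',im)
```

```text
t=11.45 tcp=[0.5523 0.3318 0.1634] yaw=0.654 q=[-0.82  0.62  0.31  1.62 -0.22  0.94  0.22] gap=0.0850
spin 0.009  travel x -7.1 y 0.2 z 126.4
(array([0.5579, 0.3244, 0.6872]), np.float64(0.11238406598567963))
[[ 0.7936  0.6084 -0.0053 -0.6386]
 [ 0.5838 -0.759   0.2884 -0.089 ]
 [ 0.1714 -0.2319 -0.9575  0.2966]
 [ 0.      0.      0.      1.    ]]
```

View pics/w5o.png

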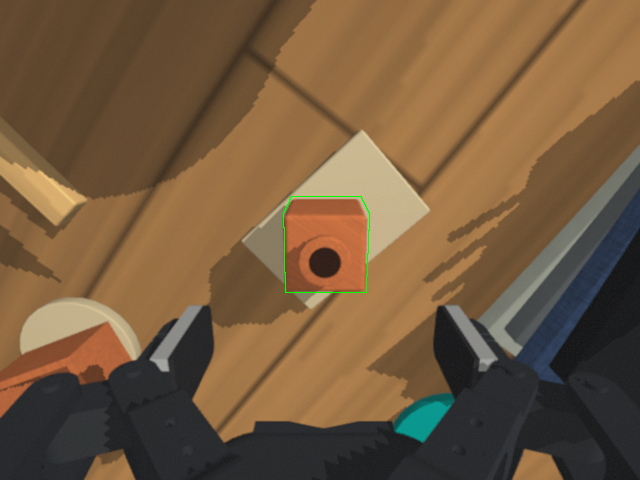

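The overlay fits the bottle (outline 285–369, 197–292), turned with the fingers, and the book stack at (480,340) is clear. Descending and gripping.

Request:
{"name": "servo_tool", "arguments": {
  "travel": [
    [-4,0,30],
    [-3,0,30],
    [0,0,30],
    [0,0,25],
    [0,0,10],
    [0,0,0],
    [0,0,0]
  ],
  "spin": [0.009,0,0,0,0,0,0],
  "fingers": [85,85,85,85,85,85,85]
}}

```text
time: 12.38
tcp_pos: [0.562, 0.3205, 0.0439]
ee_rot: [1.416, 2.803, 0.002]
contact_force: [0.0, 1.0, -0.6]
finger_gap: 0.085
finger_force: 0.0
```

Request:
{"name": "servo_tool", "arguments": {
  "travel": [
    [0,0,0],
    [0,0,0],
    [0,0,0],
    [0,0,0],
    [0,0,0],
    [0,0,0],
    [0,0,0]
  ],
  "spin": [0,0,0,0,0,0,0],
  "fingers": [60,40,40,40,40,40,40]
}}

```text
time: 13.25
tcp_pos: [0.5617, 0.3208, 0.0438]
ee_rot: [1.415, 2.804, 0.002]
contact_force: [-0.8, -0.8, 6.4]
finger_gap: 0.0528
finger_force: 64.8
```

The TCP settled 7 mm off because the previous reading lagged. I open, correct and regrip.

Request:
{"name": "servo_tool", "arguments": {
  "travel": [
    [0,0,0],
    [0,0,0],
    [0,0,0],
    [0,0,0],
    [4,0,3],
    [3,0,3],
    [0,0,0],
    [0,0,0],
    [0,0,0]
  ],
  "spin": [0,0,0,0,0,0,0,0,0],
  "fingers": [70,85,85,85,85,85,85,85,85]
}}

```text
time: 14.38
tcp_pos: [0.5572, 0.3261, 0.0369]
ee_rot: [1.416, 2.804, 0.0]
contact_force: [0.5, -0.5, 0.5]
finger_gap: 0.0848
finger_force: 0.0
```

Run:
```python
from h import *
go(.5567,.3263,.037,.645)
V=[cap('wrist','w6')]
im=V[0][0]; m=V[0][1]
for p,n,z in (([.5567,.3263,.645],'bottle',.012),([.5607,.3327,1.394],'oblong_tile',0)):
    q=cv2.resize(render(m,n,p,z,(0,0,640,480)),(640,480)); im[cv2.morphologyEx((q>.5).astype(np.uint8),cv2.MORPH_GRADIENT,np.ones((2,2)))>0]=(0,255,0)
cv2.imwrite('pics/w6o.png',im)
```

```text
t=14.38 tcp=[0.5572 0.3261 0.0369] yaw=0.636 q=[-0.78  0.79  0.26  1.67 -0.28  0.72  0.26] gap=0.0848
spin -0.009  travel x 0.5 y -0.2 z -0.1
```

View pics/w6o.png

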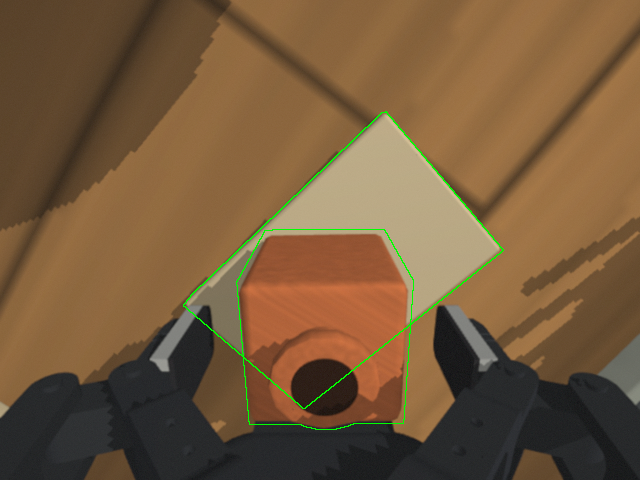

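The tile outline fits exactly, and the bottle (240–410, 235–425) is centred between the fingers. Grip and lift.

Request:
{"name": "servo_tool", "arguments": {
  "travel": [
    [0,0,0],
    [0,0,0],
    [0,0,0],
    [0,0,0],
    [0,0,0],
    [0,0,-20],
    [0,0,-50],
    [0,0,-50],
    [0,0,-44],
    [0,0,0]
  ],
  "spin": [0,0,0,0,0,0,-0.09,-0.09,-0.09,0],
  "fingers": [60,40,40,40,40,40,40,40,40,40]
}}

```text
time: 15.68
tcp_pos: [0.5591, 0.327, 0.2055]
ee_rot: [1.024, 2.965, 0.009]
contact_force: [-1.0, -1.1, -3.7]
finger_gap: 0.0533
finger_force: 64.5
```

Request:
{"name": "servo_tool", "arguments": {
  "travel": [
    [0,0,0],
    [0,0,0]
  ],
  "spin": [0,0],
  "fingers": [40,40]
}}

```text
time: 15.92
tcp_pos: [0.5556, 0.3256, 0.1989]
ee_rot: [-1.025, -2.967, 0.005]
contact_force: [0.4, 0.0, -3.3]
finger_gap: 0.0534
finger_force: 64.5
```

Run:
```python
from h import *
go(.518,-.3124,.037,.908)
```

```text
t=15.93 tcp=[0.5556 0.3256 0.1989] yaw=0.906 q=[-0.78  0.57  0.26  1.59 -0.16  1.    0.44] gap=0.0534
spin -0.002  travel x -362.9 y -526.1 z 161.9
```

Request:
{"name": "servo_tool", "arguments": {
  "travel": [
    [-14,-20,0],
    [-28,-40,0],
    [-28,-40,0],
    [-28,-40,0],
    [-28,-40,0],
    [-28,-40,0],
    [-28,-40,0],
    [-28,-40,0],
    [-28,-40,0],
    [-28,-40,0]
  ],
  "spin": [0,0,0,0,0,0,0,0,0,0],
  "fingers": [40,40,40,40,40,40,40,40,40,40]
}}

```text
time: 17.18
tcp_pos: [0.5303, -0.1395, 0.2002]
ee_rot: [-1.027, -2.968, 0.001]
contact_force: [-0.1, 0.8, -4.0]
finger_gap: 0.0528
finger_force: 64.4
```

Request:
{"name": "servo_tool", "arguments": {
  "travel": [
    [-28,-42,0],
    [-28,-42,0],
    [-27,-42,0],
    [-14,-20,40],
    [0,0,40],
    [0,0,30],
    [0,0,0],
    [0,0,0],
    [0,0,0]
  ],
  "spin": [0,0,0,0,0,0,0,0,0],
  "fingers": [40,40,40,40,40,40,40,40,40]
}}

```text
time: 18.3
tcp_pos: [0.519, -0.3125, 0.0924]
ee_rot: [1.025, 2.967, -0.001]
contact_force: [-0.2, -0.4, -2.6]
finger_gap: 0.0533
finger_force: 64.2
```

```bash
cat > ov.py <<'E'
from h import *
import sys
def ov(n,items):
    im,m=cap('wrist',n)
    for nm,p,z in items:
        q=cv2.resize(render(m,nm,p,z,(0,0,640,480)),(640,480)); im[cv2.morphologyEx((q>.5).astype(np.uint8),cv2.MORPH_GRADIENT,np.ones((2,2)))>0]=(0,255,0)
    cv2.imwrite(f'pics/{n}o.png',im)
E
python3 - <<'E'
from ov import *
go(.518,-.3124,.037,.908)
o=r.get_obs()['tcp_pos']
ov('w7',[('square_tile',[.5187,-.313,.908],0)])
E
```

```text
t=18.30 tcp=[ 0.519  -0.3125  0.0924] yaw=0.906 q=[ 0.23  0.66  0.33  1.77 -0.3   0.76  1.62] gap=0.0533
spin -0.002  travel x 0.9 y -0.6 z 55.4
```

View pics/w7o.png

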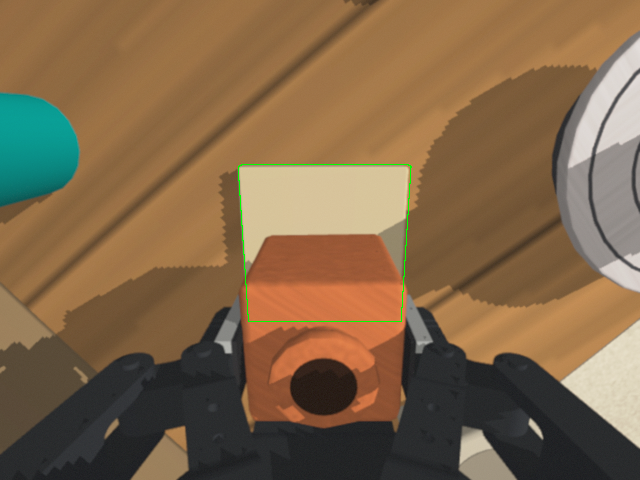

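The square tile outline matches exactly, and the bottle is aligned and centred on it. Lowering.

Request:
{"name": "servo_tool", "arguments": {
  "travel": [
    [1,-1,25],
    [0,0,18],
    [0,0,8],
    [0,0,2],
    [0,0,0],
    [0,0,1],
    [0,0,1],
    [0,0,0],
    [0,0,0]
  ],
  "spin": [0,0,0,0,0,0,0,0,0],
  "fingers": [40,40,40,40,40,40,40,40,40]
}}

```text
time: 19.48
tcp_pos: [0.5173, -0.3122, 0.0371]
ee_rot: [1.025, 2.968, 0.0]
contact_force: [-2.0, 1.5, 6.0]
finger_gap: 0.0532
finger_force: 65.6
```

Contact. Release and rise.

Request:
{"name": "servo_tool", "arguments": {
  "travel": [
    [0,0,0],
    [0,0,0],
    [0,0,0],
    [0,0,0],
    [0,0,-30],
    [0,0,-50],
    [0,0,-50],
    [0,0,-50],
    [0,0,0],
    [0,0,0]
  ],
  "spin": [0,0,0,0,0,0,0,0,0,0],
  "fingers": [70,85,85,85,85,85,85,85,85,85]
}}

```text
time: 20.72
tcp_pos: [0.5165, -0.3115, 0.2152]
ee_rot: [-1.025, -2.969, -0.001]
contact_force: [-0.2, -0.3, -0.9]
finger_gap: 0.0849
finger_force: 0.0
```

Run:
```python
from h import *
go(.49,.09,.22,-.531)
V=[cap('wrist','w8')]
b,e=fit(V,'bottle',[.518,-.313,.908],.012,sym=2); print(b,e)
print(fit(V,'square_tile',[.5186,-.3136,.908],0,pot=('bottle',b,.012),pale=True,sym=2))
```

```text
t=20.73 tcp=[ 0.5165 -0.3115  0.2152] yaw=0.906 q=[ 0.18  0.5   0.4   1.7  -0.22  0.99  1.56] gap=0.0849
spin 1.437  travel x 332.8 y -226.1 z -4.8
[ 0.5172 -0.3129  2.4767] 0.11499859392642975
(array([ 0.5185, -0.3137,  0.9074]), np.float64(0.01742641255259514))
```

Request:
{"name": "servo_tool", "arguments": {
  "travel": [
    [0,0,0],
    [0,0,0],
    [0,0,0],
    [0,0,0],
    [0,0,0],
    [0,0,0],
    [0,0,0],
    [0,0,0],
    [0,0,0],
    [20,-15,0]
  ],
  "spin": [0.18,0.18,0.18,0.18,0.18,0.18,0.18,0.18,0,0],
  "fingers": [85,85,85,85,85,85,85,85,85,85]
}}

```text
time: 22.02
tcp_pos: [0.513, -0.2885, 0.215]
ee_rot: [2.727, 1.558, -0.004]
contact_force: [-0.1, 1.6, -0.3]
finger_gap: 0.0846
finger_force: 0.0
```

Request:
{"name": "servo_tool", "arguments": {
  "travel": [
    [40,-31,0],
    [40,-31,0],
    [40,-31,0],
    [40,-31,0],
    [40,-31,0],
    [40,-31,0],
    [40,-30,0],
    [40,-30,0],
    [0,0,0],
    [0,0,0]
  ],
  "spin": [0,0,0,0,0,0,0,0,0,0],
  "fingers": [85,85,85,85,85,85,85,85,85,85]
}}

```text
time: 23.28
tcp_pos: [0.4649, 0.1128, 0.2155]
ee_rot: [2.726, 1.559, -0.001]
contact_force: [-0.1, 0.1, -0.7]
finger_gap: 0.0849
finger_force: 0.0
```

Run:
```python
from h import *
V=[cap('wrist','w9')]
d,e=fit(V,'dish',[.4537,.094,1.04],.012,sym=1); print(d,e)
print(fit(V,'round_tile',[.45,.094,0],0,pot=('dish',d,.012),pale=True,sym=0))
go(d[0],d[1],.032,d[2]-np.pi/2)
```

```text
[0.4535 0.0913 4.1793] 0.025618938729166985
(array([0.4507, 0.0933, 0.1928]), np.float64(0.01997584104537964))
t=23.32 tcp=[0.4651 0.1123 0.2156] yaw=-0.534 q=[-0.97  0.33  0.78  2.03 -0.3   0.9  -0.56] gap=0.0853
spin -0.001  travel x -23.9 y 0.7 z 183.6
```

Request:
{"name": "servo_tool", "arguments": {
  "travel": [
    [-12,1,40],
    [-12,0,40],
    [0,0,40],
    [0,0,35],
    [0,0,22],
    [0,0,7],
    [0,0,0],
    [0,0,0],
    [0,0,0]
  ],
  "spin": [0,0,0,0,0,0,0,0,0],
  "fingers": [85,85,85,85,85,85,85,85,85]
}}

```text
time: 24.45
tcp_pos: [0.4544, 0.0926, 0.0325]
ee_rot: [2.728, 1.557, 0.002]
contact_force: [-0.6, -0.9, 0.6]
finger_gap: 0.0847
finger_force: 0.0
```

Run:
```python
from ov import *
go(.4535,.0913,.032,1.0377-np.pi/2)
ov('w10',[('dish',[.4535,.0913,1.0377],.012),('round_tile',[.4507,.0933,0],0)])
```

```text
t=24.45 tcp=[0.4544 0.0926 0.0325] yaw=-0.534 q=[-0.69  0.63  0.49  2.16 -0.64  0.49 -0.24] gap=0.0847
spin -0.001  travel x -1.6 y -0.1 z 0.5
```

View pics/w10o.png

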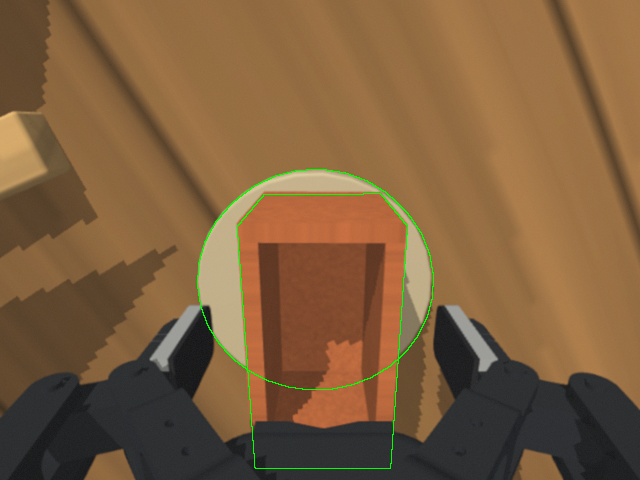

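The dish and round-tile outlines both fit. Grip, lift and turn.

Request:
{"name": "servo_tool", "arguments": {
  "travel": [
    [-1,0,0],
    [0,0,0],
    [0,0,0],
    [0,0,0],
    [0,0,0],
    [0,0,0],
    [0,0,-20],
    [0,0,-40],
    [0,0,-40],
    [0,0,0]
  ],
  "spin": [0,0,0,0,0,0,0,-0.12,-0.12,-0.117],
  "fingers": [85,60,35,35,35,35,35,35,35,35]
}}

```text
time: 25.75
tcp_pos: [0.4549, 0.092, 0.134]
ee_rot: [2.404, 2.02, 0.007]
contact_force: [0.6, -0.4, -3.7]
finger_gap: 0.0495
finger_force: 63.3
```

Request:
{"name": "servo_tool", "arguments": {
  "travel": [
    [0,0,0],
    [0,0,0],
    [0,0,0]
  ],
  "spin": [0,0,0],
  "fingers": [35,35,35]
}}

```text
time: 26.12
tcp_pos: [0.4529, 0.0914, 0.1313]
ee_rot: [-2.41, -2.015, 0.002]
contact_force: [0.3, 0.5, -2.5]
finger_gap: 0.0491
finger_force: 63.2
```

Run:
```python
from h import *
go(.5607,.333,.0325,1.394-np.pi/2)
```

```text
t=26.12 tcp=[0.4529 0.0914 0.1313] yaw=-0.178 q=[-0.78  0.43  0.6   2.13 -0.38  0.69 -0.11] gap=0.0491
spin -0.002  travel x 256.8 y 63.6 z 98.8
```

Request:
{"name": "servo_tool", "arguments": {
  "travel": [
    [30,8,0],
    [45,11,0],
    [45,11,0],
    [45,11,0],
    [45,11,0],
    [47,12,0],
    [0,0,30],
    [0,0,25],
    [0,0,0],
    [0,0,0]
  ],
  "spin": [0,0,0,0,0,0,0,0,0,0],
  "fingers": [35,35,35,35,35,35,35,35,35,35]
}}

```text
time: 27.38
tcp_pos: [0.5621, 0.3332, 0.0774]
ee_rot: [2.409, 2.015, 0.001]
contact_force: [0.1, 0.2, -1.1]
finger_gap: 0.0492
finger_force: 62.9
```

Run:
```python
from ov import *
go(.5607,.333,.0325,1.394-np.pi/2)
V=[cap('wrist','w11')]
o=r.get_obs()['tcp_pos']
d,e=fit(V,'dish',[o[0],o[1],1.393],o[2]-.0205,sym=1); print(d,e)
print(fit(V,'oblong_tile',[.5607,.333,1.394],0,pot=('dish',d,o[2]-.0205),pale=True,sym=1))
```

```text
t=27.38 tcp=[0.5621 0.3332 0.0774] yaw=-0.178 q=[-0.94  0.79  0.51  1.65 -0.48  0.83 -0.41] gap=0.0492
spin -0.001  travel x -0.5 y -1.3 z 44.9
[0.6024 0.1655 2.793 ] 0.0
(array([0.5608, 0.3331, 1.393 ]), np.float64(2.981649398803711))
```

The dish fit fails here because it is partly out of view, but the grasp geometry is known. Lowering.

Request:
{"name": "servo_tool", "arguments": {
  "travel": [
    [0,-1,20],
    [0,0,15],
    [0,0,7],
    [0,0,2],
    [0,0,0],
    [0,0,1],
    [0,0,1],
    [0,0,0],
    [0,0,0]
  ],
  "spin": [0,0,0,0,0,0,0,0,0],
  "fingers": [35,35,35,35,35,35,35,35,35]
}}

```text
time: 28.55
tcp_pos: [0.5611, 0.3337, 0.0321]
ee_rot: [-2.409, -2.016, -0.002]
contact_force: [-2.1, -1.1, 6.1]
finger_gap: 0.0491
finger_force: 64.1
```

Request:
{"name": "servo_tool", "arguments": {
  "travel": [
    [0,0,0],
    [0,0,0],
    [0,0,0],
    [0,0,0],
    [0,0,-30],
    [0,0,-50],
    [0,0,-55],
    [0,0,-60],
    [0,0,0],
    [0,0,0]
  ],
  "spin": [0,0,0,0,0,0,0,0,0,0],
  "fingers": [70,85,85,85,85,85,85,85,85,85]
}}

```text
time: 29.8
tcp_pos: [0.5601, 0.3335, 0.2253]
ee_rot: [-2.409, -2.016, 0.001]
contact_force: [-0.1, -0.8, -0.0]
finger_gap: 0.0848
finger_force: 0.0
```

Run:
```python
from h import *
V=[cap('wrist','w12')]
d,e=fit(V,'dish',[.561,.333,1.393],.012,sym=1); print(d,e)
print(fit(V,'oblong_tile',[.5607,.333,1.394],0,pot=('dish',d,.012),pale=True,sym=1))
go(.58,-.10,.24,.0)
```

```text
[0.5612 0.3339 4.5356] 0.029755283147096634
(array([0.5609, 0.3331, 4.535 ]), np.float64(0.021676508709788322))
t=29.85 tcp=[0.5596 0.3333 0.2244] yaw=-0.177 q=[-1.01  0.61  0.61  1.57 -0.38  1.09 -0.48] gap=0.0852
spin -0.177  travel x -433.3 y 20.4 z -15.6
```

Request:
{"name": "servo_tool", "arguments": {
  "travel": [
    [-30,8,-10],
    [-48,13,-10],
    [-48,13,0],
    [-48,13,0],
    [-48,13,0],
    [-48,13,0],
    [-48,13,0],
    [-48,13,0],
    [-48,13,0],
    [0,0,0]
  ],
  "spin": [0,0,0,0,0,0,0,0,0,0],
  "fingers": [85,85,85,85,85,85,85,85,85,85]
}}

```text
time: 31.1
tcp_pos: [0.5963, -0.0994, 0.2445]
ee_rot: [2.416, 2.006, -0.006]
contact_force: [0.6, 1.1, -0.1]
finger_gap: 0.0848
finger_force: 0.0
```

Request:
{"name": "servo_tool", "arguments": {
  "travel": [
    [0,0,0],
    [0,0,0]
  ],
  "spin": [0,0],
  "fingers": [85,85]
}}

```text
time: 31.35
tcp_pos: [0.5977, -0.0919, 0.2449]
ee_rot: [-2.405, -2.018, 0.001]
contact_force: [0.5, -0.5, 0.0]
finger_gap: 0.0849
finger_force: 0.0
```

Run:
```python
from h import *
V=[cap('wrist','w13')]
c,e=fit(V,'cup',[.593,-.1245,0],.05,sym=0); print(c,e)
go(c[0],c[1],.079,-.177)
```

```text
[ 0.5923 -0.1253  0.0136] 0.07819966226816177
t=31.40 tcp=[ 0.5979 -0.092   0.2452] yaw=-0.175 q=[-0.4   0.52  0.68  1.68 -0.36  1.08  0.21] gap=0.0852
spin 0.002  travel x -33.7 y 0.4 z 166.2
```

Request:
{"name": "servo_tool", "arguments": {
  "travel": [
    [-12,0,25],
    [-12,0,25],
    [-10,0,25],
    [0,0,30],
    [0,0,30],
    [0,0,21],
    [0,0,10],
    [0,0,0],
    [0,0,0],
    [0,0,0]
  ],
  "spin": [0,0,0,0,0,0,0,0,0,0],
  "fingers": [85,85,85,85,85,85,85,85,85,85]
}}

```text
time: 32.65
tcp_pos: [0.5926, -0.1274, 0.0807]
ee_rot: [2.408, 2.016, 0.002]
contact_force: [-0.6, -0.3, 0.7]
finger_gap: 0.085
finger_force: 0.0
```

Run:
```python
from ov import *
go(.5923,-.1253,.079,-.177)
ov('w14',[('cup',[.5923,-.1253,0],.05)])
```

```text
t=32.65 tcp=[ 0.5926 -0.1274  0.0807] yaw=-0.177 q=[-0.25  0.72  0.55  1.78 -0.51  0.78  0.39] gap=0.0850
spin 0.000  travel x 2.0 y -0.7 z 1.7
```

View pics/w14o.png

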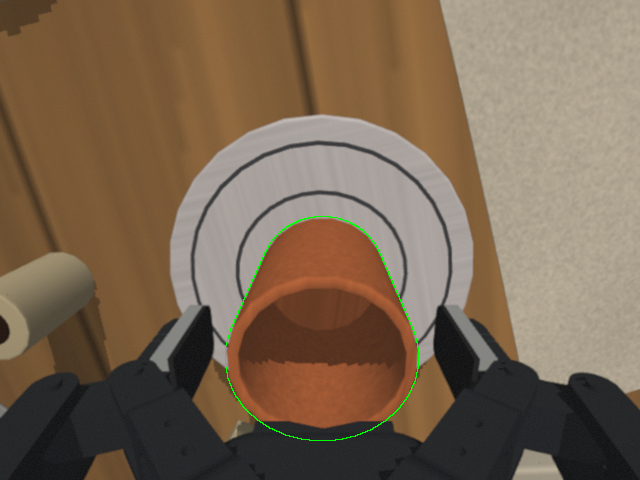

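The outline fits the cup (228–418, 217–440), which stands upright on the wheel. Grip and lift.

Request:
{"name": "servo_tool", "arguments": {
  "travel": [
    [2,-1,1],
    [0,0,0],
    [0,0,0],
    [0,0,0],
    [0,0,0],
    [0,0,0],
    [0,0,-20],
    [0,0,-30],
    [0,0,0],
    [0,0,0]
  ],
  "spin": [0,0,0,0,0,0,0,0,0,0],
  "fingers": [85,65,45,45,45,45,45,45,45,45]
}}

```text
time: 33.95
tcp_pos: [0.5909, -0.1248, 0.1285]
ee_rot: [-2.408, -2.016, 0.0]
contact_force: [0.3, 1.1, -2.0]
finger_gap: 0.0593
finger_force: 65.2
```

Run:
```python
from h import *
go(.4505,.0935,.042,-.177)
```

```text
t=33.95 tcp=[ 0.5909 -0.1248  0.1285] yaw=-0.177 q=[-0.29  0.66  0.59  1.77 -0.47  0.86  0.35] gap=0.0593
spin 0.000  travel x 190.2 y -176.6 z 86.5
```

Request:
{"name": "servo_tool", "arguments": {
  "travel": [
    [20,-18,0],
    [34,-32,0],
    [34,-32,0],
    [34,-32,0],
    [34,-32,0],
    [34,-31,0],
    [0,0,20],
    [0,0,20],
    [0,0,0],
    [0,0,0]
  ],
  "spin": [0,0,0,0,0,0,0,0,0,0],
  "fingers": [45,45,45,45,45,45,45,45,45,45]
}}

```text
time: 35.2
tcp_pos: [0.4506, 0.0927, 0.089]
ee_rot: [2.41, 2.016, -0.001]
contact_force: [0.9, 0.3, -1.6]
finger_gap: 0.0592
finger_force: 65.2
```

Run:
```python
from ov import *
go(.4505,.0935,.042,-.177)
o=r.get_obs()['tcp_pos']
V=[cap('wrist','w15')]
print(fit(V,'round_tile',[.4507,.0933,0],0,pot=('cup',[o[0],o[1],0],o[2]-.0297),pale=True,sym=0))
```

```text
t=35.20 tcp=[0.4506 0.0927 0.089 ] yaw=-0.178 q=[-0.76  0.52  0.57  2.15 -0.49  0.6  -0.01] gap=0.0592
spin -0.001  travel x 0.8 y -0.2 z 47.0
(array([0.4505, 0.0934, 0.0901]), np.float64(0.010784580372273922))
```

Request:
{"name": "servo_tool", "arguments": {
  "travel": [
    [1,0,20],
    [0,0,15],
    [0,0,8],
    [0,0,3],
    [0,0,0],
    [0,0,1],
    [0,0,1],
    [0,0,0],
    [0,0,0]
  ],
  "spin": [0,0,0,0,0,0,0,0,0],
  "fingers": [45,45,45,45,45,45,45,45,45]
}}

```text
time: 36.38
tcp_pos: [0.451, 0.0942, 0.0413]
ee_rot: [-2.409, -2.016, -0.001]
contact_force: [-1.9, -0.5, 5.0]
finger_gap: 0.0592
finger_force: 65.8
```

Request:
{"name": "servo_tool", "arguments": {
  "travel": [
    [0,0,0],
    [0,0,0],
    [0,0,0],
    [0,0,0],
    [0,0,-30],
    [0,0,-50],
    [0,0,-50],
    [0,0,-50],
    [0,0,0],
    [0,0,0]
  ],
  "spin": [0,0,0,0,0,0,0,0,0,0],
  "fingers": [70,85,85,85,85,85,85,85,85,85]
}}

```text
time: 37.62
tcp_pos: [0.4501, 0.0943, 0.2204]
ee_rot: [-2.408, -2.017, 0.001]
contact_force: [0.8, -0.4, 0.0]
finger_gap: 0.0852
finger_force: 0.0
```

Run:
```python
from h import *
V=[cap('wrist','w16')]
c,e=fit(V,'cup',[.451,.094,0],.012,sym=0); print(c,e)
print(fit(V,'round_tile',[.4507,.0933,0],0,pot=('cup',c,.012),pale=True,sym=0))
o=r.get_obs(); print(o['tcp_pos'],o['time'],o['contact_force'])
cap('scene','scene9')
```

```text
[0.4508 0.0925 0.1024] 0.05525476485490799
(array([0.4506, 0.0934, 0.094 ]), np.float64(0.015355482697486877))
[0.4498 0.094  0.2199] 37.675 [ 0.1355 -0.4918 -0.2826]
```

View pics/scene9.png

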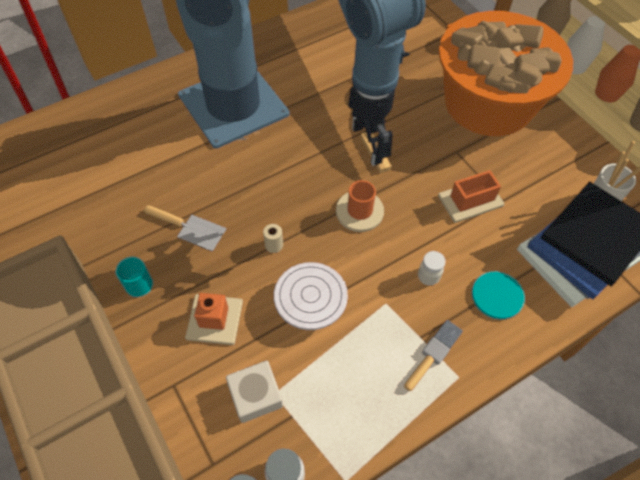

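The cup is on the round tile (361,205), the dish on the oblong tile (475,192) and the bottle on the square tile (212,312). The bystanders have not moved and the arm is clear, so I'm handing in.

```bash
python3 -c "
from plant import r
print(r.sign_off())"
```

```text
the job is handed in; nothing more can be done
None
```

The job is handed in at about 38 s: cup, bottle and dish each stand upright on their matching tile, within about 2 mm of centre by the wrist camera, and the sign-off returned no verdict.

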